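# Couple the pull rod to a vacuum gate valve and prove its stroke

### The job

Line up the fork on the pull rod with the eye on the gate valve's stem and drive the clevis pin down through both until its knob sits fully home on the fork. Then prove the coupling: pull the T-handle until the stem comes right out to its stop, push it right back in to the stop, and leave the valve like that, shut, with the pin still fully home. Leave the vial rack, solvent bottle, wrench and centring ring where they are.

Things in the scene. Friction and masses are not known exactly. Their poses are not given: they have to be found in the camera images.
- rod (a joint): Pull rod: 14 mm steel rod sliding level through a guide block, with a fork (clevis) on the end facing the valve and a T-handle on the other. Value in m, 0 (right in) to 0.075 (right out), grows as it is pulled away from the valve. Starts well out, its fork clear of the stem. Stays where it is left; about 2 N to slide.
- stem (a joint): The valve's stem, in line with the rod, ending in a flat eye. Value in m, 0 (in stop, valve shut) to 0.045 (out stop, open). Starts part open, stays where left; about 3 N to slide (about 5 N with the rod pinned on). The holes are in line when joint rod equals joint stem; pushed more than 5 mm past that, the fork's root bears on the eye and pushes it in.
- fork_hole (a point): Centre of the hole in the fork's top face, 83 mm above the bench. Fork 34 mm wide: two level cheeks 10 mm thick, 16 mm apart, each with a vertical 16.5 mm chamfered hole; underside 47 mm above the bench. y axis: along the shaft from handle to valve (a pull is along -y); z up. The fork reaches 17 mm ahead of the hole and 44 mm behind it.
- stem_hole (a point): Centre of the hole in the top face of the stem's eye, 71 mm above the bench. The eye is a flat steel plate 30 by 30 mm, 12 mm thick, with a vertical 16.5 mm hole; it enters the fork's gap with 2 mm to spare above and below. Axes as fork_hole; both holes lie on one line along y.
- handle (a point): Middle of the near arm of the T-handle's cross-bar, 39 mm from the rod's axis, where it is best pinched; 222 mm behind fork_hole along the shaft, 65 mm above the bench. The metal bar is 16 mm in diameter, 130 mm long, level, along this point's x axis; the rod leaves the bar's middle (a hub 24 mm in diameter) along +y, the direction of a push. Only bench under it; guide block at least 62 mm off.
- pin_knob (a point): Centre of the clevis pin's knob: steel cylinder 24 mm in diameter, 36 mm high, dark ridges; below it a steel shank 14 mm in diameter, 48 mm long with a 5 mm tapered nose. z along the pin, up. About 90 g. Starts upright in a plain grey plastic block (64 by 64 mm, 55 mm high), knob resting on it; lift straight up 50 mm or more to clear the block.
- pin_shoulder (a point): Point on the pin's axis at the underside of the knob, 18 mm below pin_knob. With the pin fully home it lies at fork_hole, the shank passing through both cheeks of the fork and the eye and 12 mm out below. z along the pin.
- valve: Fixed hand-operated vacuum gate valve on a 110 by 400 by 10 mm plate. Origin on the bench under the shaft line (shaft axis 65 mm up); y axis along the shaft, handle to valve. Along y: plate -165 to +235 mm, guide block (46 wide, 98 mm high) -155 to -118, gland from +42, steel body (90 wide, 85 mm high) +70 to +230, round 40 mm port at +180 with a flange 97 mm high.
- vial_rack: Bystander: grey rack of small vials, 80 by 100 mm, 45 mm high; origin at the centre of its underside. It and the pin's block swap places from one start to another.
- bottle: Bystander: amber solvent bottle with a blue cap, 90 mm in diameter, 190 mm high, upright; origin at the centre of its underside.
- wrench: Bystander: steel wrench about 170 mm long, lying flat beyond the valve.
- centring_ring: Bystander: steel ring 55 mm in diameter, 12 mm high, lying flat beyond the valve.
Mind the look-alikes: they are no part of the job. Of the things shaped like the part that bears pin_knob, the bare steel one is meant.

How it is judged:
On the way, in this order (a step that is already met when the one before it is completed fails the run):
1. the pin is through fork and eye, its knob home on the fork (distance between pin_shoulder and fork_hole below 0.005 m and angle between the z axis of pin_shoulder and the z axis of fork_hole, either way round below 0.12 rad and horizontal distance between pin_shoulder and stem_hole below 0.006 m), for 0.2 s.
2. with the pin home, the stem is pulled right out to its open stop (within 4 mm) (value of joint stem above 0.041 m and distance between pin_shoulder and fork_hole below 0.006 m and horizontal distance between pin_shoulder and stem_hole below 0.006 m), for 0.1 s.
At the end, for the whole second after the job is handed in: The stem is pushed in to its shut stop (within 4 mm) and at rest, and the pin stands through fork and eye: its shoulder within 5 mm of the fork's hole centre at the top face, within 6 mm sideways of the eye's hole, and within 0.12 rad of upright (all of step 1 and value of joint stem below 0.004 m and velocity of joint stem between -0.005 and 0.005 m/s); the robot touches nothing.
It fails at once if the solvent bottle is pushed over or moved more than 30 mm (distance of bottle from where it was at the start of the episode above 0.03 m or angle between bottle's own z axis and vertical above 0.3 rad).
It fails at once if the vial rack is moved more than 30 mm or tipped (distance of vial_rack from where it was at the start of the episode above 0.03 m or angle between vial_rack's own z axis and vertical above 0.3 rad).
It fails at once if the wrench or the centring ring is moved more than 30 mm (distance of any of wrench, centring_ring from where it was at the start of the episode above 0.03 m).
It also fails if it takes over 64 s, if anything falls off the work surface, if the arm or the gripper's body presses on something with over 40 N, if the wrist force passes 120 N, or if a joint passes its speed limit or range.

### The arm

A 7-joint arm with a two-finger parallel gripper is mounted at the origin on the work surface. World frame = base frame: x ahead of the robot, y to its left, z up, the work surface at z = 0. Lengths are in m, angles in rad, forces in N, time in s.
With the tool pointing down it reaches from about 0.425 to 0.95 m from the base axis. Payload 16.7 kg.
Tool frame: the origin (TCP) lies on the centre line of the jaws, within the pads' length; the fingertips stand 25 mm ahead of it and the grasp point (between the pads) lies 6 mm ahead of it; z points along the fingers, y is the line along which they close (so a half turn about z gives the same grasp; the last joint's range is limited). The gripper opens to 94 mm and grips with 3 to 60 N. Pads are 16 mm wide; open, the fingers measure 119 mm over their backs; the gripper's body (75 mm by 177 mm) begins 78 mm behind the grasp point.
Start: joints at [0.976, 0.426, 0.074, 1.606, -0.034, 1.111, -0.067], TCP at [0.291, -0.609, 0.23] pointing down, gripper open.
Joint ranges: [-2.85, 2.85], [-0.5, 2.14], [-1.23, 1.37], [0.21, 2.46], [-1.02, 4.16], [0.16, 2.05], [-2.73, 2.73]. Speed limits (rad/s): [1.89, 1.89, 2.39, 2.39, 3.01, 3.01, 3.01].

### API

Orientations are given as a unit quaternion [x, y, z, w].
In Python, from cell import env gives the robot as it stands. The module is installed in compiled form; this text tells all that it offers.
- The arm moves only by the tool play_rows, never from a script. Its argument "rows" is a list of rows, each a list of 3 entries, a list of its own where there are three numbers: the shift along the tool's x, y, z as a fraction of full scale, then the turn, a rotation vector about the tool's x, y, z as a fraction of full scale, then the opening, from -1 (shut) to 1 (fully open). A call has 1 to 12 rows; each row is the pose to reach, as a shift and turn from the pose commanded when the call began, along the tool's axes at that moment; what a row does not reach only later rows make up. Full scale, the value 1, is 0.25 m for a shift and 1.5 rad for a turn. A row lasts 1/8 s, in which the tool goes at most 62.5 mm and 10.7 degrees, less where a joint would pass 70% of its speed; a pose out of reach is approached as far as the arm can. A call with a number of a shift or a turn outside -1 to 1 is refused whole. A call with a gripper value outside its range is refused whole. The fingers move at their own pace and stop on an object; "squeeze" is the grip in N (left out, the last holds). Time passes only in rows, so rows that repeat a pose let the fingers close. It gives the time, the measured TCP pose, the force, the opening and the grip force at its end, in the units of the state.
- env.observe(): the state, without advancing time (a new reading comes with each control period).
- env.grab_frame(name): name is "side" or "top" or "wrist"; returns the picture (400x640x3 uint8, red, green, blue); there is no depth.
- env.camera_info(name): a dict with "K" (3x3 intrinsics, pixels), "dist_coeffs" ([k1, k2, p1, p2, k3] as OpenCV has them; the pictures are not rectified), "R" (3x3) and "t" (3): a world point X has camera coordinates R X + t; the wrist camera has in their place "tool_from_camera" (4x4, takes a point from camera to tool coordinates, whose origin is the TCP and whose axes are the flange's). Camera axes: x right, y down, z forward; pixel columns grow to the right and rows downward; lengths in m; the calibration is good to about 2 mm. A picture is of the moment at which its call begins: read the wrist's pose just before it. camera_info takes no time and is no camera call.
- env.job_done(): hands the job in; it is judged then, once.
The state is a dict: "time": time; "joint_positions": joint angles; "joint_velocities": joint speeds; "joint_efforts": joint torques, N m; "position": TCP position; "tool_rot": TCP orientation; "wrist_force": force on the tool from outside, world axes, zero at the start; "moment": the same for the moment, N m; "width": finger opening in m; "finger_force": force on a finger pad.
Only numpy, scipy, OpenCV 4.12 (cv2) and the standard library are available. Lean on these libraries where they do the work, as an engineer would, in place of code of your own. Each camera call takes 0.05 s, during which the arm holds its last target. There are 200 camera calls.

## Working session

There is one attempt and no reset: what is moved stays moved. The work goes in short steps, Python scripts to look and compute and a tool call to move; the robot and the scene stay as the last step left them, time stands still between calls to the robot, and variables do not carry over. Pictures are saved under pics/ and viewed, at most 10 in all, crops included, and the job is handed in when it is done.

Besides the shell and the picture viewer there is one more tool, called after ">>>" in YAML: its name, and indented under it one key for each argument. play_rows: Moves the arm, as the interface text tells. Its arguments: {"type":"object","properties":{"rows":{"type":"array"},"squeeze":{"type":"number"}},"required":["rows"]}

```bash
mkdir -p pics; python3 - <<'E'
from cell import env
import cv2
s=env.observe(); print({k:s[k] for k in('time','position','tool_rot','width','wrist_force')})
for n in('side','top'):
    f=env.grab_frame(n); cv2.imwrite(f'pics/{n}0.png',f[:,:,::-1]); c=env.camera_info(n); print(n,c)
print(env.camera_info('wrist'))
E
```

```text
{'time': 0.0, 'position': array([ 0.29083488, -0.60866374,  0.22978634]), 'tool_rot': array([ 9.75263415e-01,  2.21044920e-01, -1.89176698e-04, -6.15034690e-04]), 'width': 0.09377759691393786, 'wrist_force': array([0.64621221, 0.4395622 , 0.79229225])}
side {'K': array([[448.32290783,   0.        , 319.29008232],
       [  0.        , 448.32290783, 203.78955613],
       [  0.        ,   0.        ,   1.        ]]), 'dist_coeffs': array([-0.0533727,  0.       ,  0.       ,  0.       ,  0.       ]), 'R': array([[-0.99805314, -0.06224018, -0.0040123 ],
       [-0.03507434,  0.61330215, -0.78906924],
       [ 0.05157257, -0.7873923 , -0.61429116]]), 't': array([0.5573516 , 0.08288792, 1.2149257 ])}
top {'K': array([[499.64778495,   0.        , 317.38735973],
       [  0.        , 499.64778495, 201.56404697],
       [  0.        ,   0.        ,   1.        ]]), 'dist_coeffs': array([0.01152468, 0.        , 0.        , 0.        , 0.        ]), 'R': array([[-0.00704067, -0.99989466, -0.01269219],
       [-0.99222752,  0.00856249, -0.12414198],
       [ 0.12423758,  0.0117195 , -0.99218329]]), 't': array([0.05970739, 0.5633613 , 1.41558628])}
{'K': array([[337.26627336,   0.        , 317.11303648],
       [  0.        , 337.26627336, 201.3016933 ],
       [  0.        ,   0.        ,   1.        ]]), 'dist_coeffs': array([-0.02945454,  0.        ,  0.        ,  0.        ,  0.        ]), 'tool_from_camera': array([[-8.47683144e-05, -9.67969639e-01, -2.51067262e-01,
         7.23454166e-02],
       [ 9.99999883e-01, -2.01820130e-04,  4.40469430e-04,
        -1.66011495e-05],
       [-4.77031462e-04, -2.51067196e-01,  9.67969543e-01,
        -1.54247822e-01],
       [ 0.00000000e+00,  0.00000000e+00,  0.00000000e+00,
         1.00000000e+00]])}
```

View pics/top0.png

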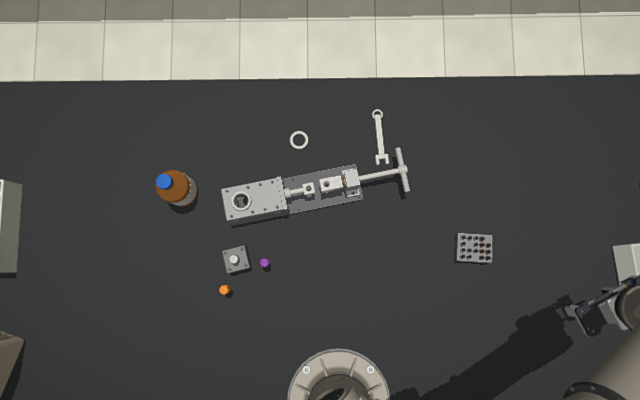

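View pics/side0.png

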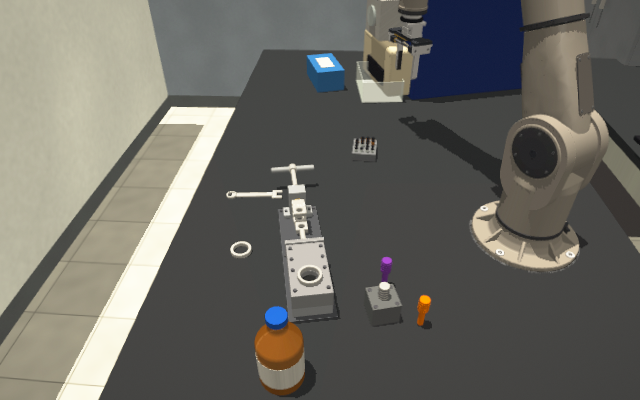

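The top view shows the valve from (222,205) to (360,180), with the T-handle at about (403,170). The pin and its block are at (235,260), the vial rack at (475,248). The coloured pins at (265,263) and (224,290) are look-alikes. I'll enlarge the crop next.

```bash
cat > h.py <<'E'
import numpy as np,cv2
from cell import env
from scipy.spatial.transform import Rotation as Ro
def ray(n,uv,st=None):
    c=env.camera_info(n); p=cv2.undistortPoints(np.array([[uv]],float),c['K'],c['dist_coeffs'])[0,0]
    d=np.array([p[0],p[1],1.])
    if n=='wrist':
        T=c['tool_from_camera']; R=Ro.from_quat(st['tool_rot']).as_matrix()
        return st['position']+R@T[:3,3], R@T[:3,:3]@d
    return -c['R'].T@c['t'], c['R'].T@d
def at(n,uv,z,st=None):
    o,d=ray(n,uv,st); return o+d*(z-o[2])/d[2]
def crop(src,x0,y0,x1,y1,k,out):
    im=cv2.imread(src)[y0:y1,x0:x1]; cv2.imwrite(out,cv2.resize(im,None,fx=k,fy=k,interpolation=cv2.INTER_CUBIC))
E
python3 -c "
from h import *
crop('pics/top0.png',215,140,415,280,4,'pics/c1.png')"
```

```text
(no output)
```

View pics/c1.png

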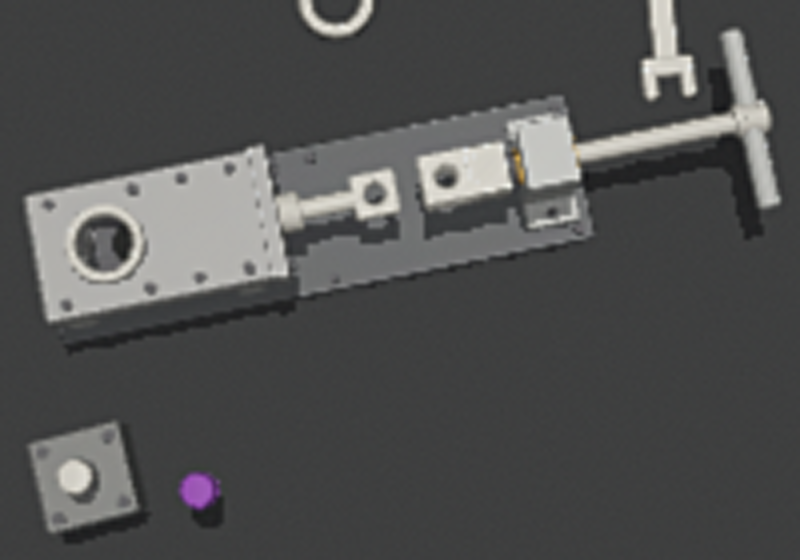

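```bash
python3 - <<'E'
from h import *
f=lambda u,v,z:at('top',((u+.5)/4-.5+215,(v+.5)/4-.5+140),z)
F=f(446,177,.083);S=f(375,193,.071);H=f(750,117,.073);E1=f(731,35,.073);E2=f(770,203,.073);K=f(74,476,.091)
B=f(83,478,.055)
for n,p in dict(F=F,S=S,hub=H,E1=E1,E2=E2,knob=K,block=B).items(): print(n,p.round(4))
d=S-F; print('FS',np.linalg.norm(d[:2]),np.degrees(np.arctan2(d[1],d[0]))); d=F-H; print('HF',np.linalg.norm(d[:2]),np.degrees(np.arctan2(d[1],d[0])))
d=E1-E2; print('bar',np.linalg.norm(d),np.degrees(np.arctan2(d[1],d[0])))
print(at('side',(384,287),.091))
s=env.observe(); print(Ro.from_quat(s['tool_rot']).as_matrix().round(3))
E
```

```text
F [0.6079 0.0297 0.083 ]
S [0.5988 0.0802 0.071 ]
hub [ 0.6507 -0.1869  0.073 ]
E1 [ 0.7104 -0.175   0.073 ]
E2 [ 0.5888 -0.1992  0.073 ]
knob [0.4003 0.2881 0.091 ]
block [0.3993 0.2882 0.055 ]
FS 0.051301517573147354 100.23769672154035
HF 0.2207882200654042 101.18272495061883
bar 0.12399592398618471 11.290334116504809
[0.40214009 0.29299731 0.091     ]
[[ 0.902  0.431 -0.001]
 [ 0.431 -0.902  0.001]
 [-0.    -0.001 -1.   ]]
```

>>> play_rows:
  rows:
    - [[0.2,-0.1,0],[0,0,0.06],0.3]
    - [[0.4,-0.2,0],[0,0,0.12],0.3]
    - [[0.6,-0.3,0],[0,0,0.168],0.3]
    - [[0.8,-0.4,0],[0,0,0.168],0.3]
    - [[0.94,-0.47,0],[0,0,0.168],0.3]
    - [[0.94,-0.47,0],[0,0,0.168],0.3]
    - [[0.94,-0.47,0],[0,0,0.168],0.3]
  squeeze: 30

```text
time: 0.98
position: [0.4518, -0.4022, 0.2303]
tool_rot: [0.995, 0.097, -0.0, -0.0]
wrist_force: [-0.5, -0.2, -0.5]
width: 0.0612
finger_force: 0.0
```

```bash
cat >> h.py <<'E'
YAW=np.radians(11.1)
def go(*pts,yaw=YAW,q=None):
    s=env.observe(); R=Ro.from_quat(s['tool_rot']).as_matrix(); c,n=np.cos(yaw),np.sin(yaw)
    W=np.array([[c,n,0],[n,-c,0],[0,0,-1.]])
    print('t',round(s['time'],2),'pos',s['position'].round(4),'w',round(s['width'],4),'F',s['wrist_force'].round(1),'M',s['moment'].round(2))
    for p in pts: print(p,'shift',(R.T@(np.array(p)-s['position'])/.25).round(3),'turn',(Ro.from_matrix(R.T@W).as_rotvec()/1.5).round(3))
E
python3 -c "
from h import *
go((.612,-.195,.23),(.612,-.195,.16))"
```

```text
t 0.97 pos [ 0.4518 -0.4022  0.2303] w 0.0612 F [-0.5 -0.2 -0.5] M [ 0.03 -0.01  0.03]
(0.612, -0.195, 0.23) shift [ 0.788 -0.69   0.001] turn [-0.  0. -0.]
(0.612, -0.195, 0.16) shift [ 0.788 -0.69   0.281] turn [-0.  0. -0.]
```

>>> play_rows:
  rows:
    - [[0.2,-0.17,0],[0,0,0],0]
    - [[0.4,-0.35,0],[0,0,0],0]
    - [[0.6,-0.52,0.05],[0,0,0],0]
    - [[0.788,-0.69,0.2],[0,0,0],0]
    - [[0.788,-0.69,0.2],[0,0,0],0]
    - [[0.788,-0.69,0.2],[0,0,0],0]
    - [[0.788,-0.69,0.2],[0,0,0],0]

```text
time: 1.85
position: [0.6117, -0.1971, 0.1811]
tool_rot: [0.995, 0.095, 0.0, 0.001]
wrist_force: [0.0, -0.6, -0.2]
width: 0.047
finger_force: 0.0
```

```bash
python3 -c "
from h import *
s=env.observe(); cv2.imwrite('pics/w1.png',env.grab_frame('wrist')[:,:,::-1])
go((.612,-.195,.12),(.612,-.195,.071))
c=env.camera_info('wrist');T=c['tool_from_camera'];R=Ro.from_quat(s['tool_rot']).as_matrix()
def pr(P):
  q=T[:3,:3].T@(R.T@(np.array(P)-s['position'])-T[:3,3]); return cv2.projectPoints(q[None],np.zeros(3),np.zeros(3),c['K'],c['dist_coeffs'])[0].ravel().round(0)
print(pr((.612,-.195,.065)),pr((.6507,-.1869,.077)),pr((.5888,-.1992,.065)),pr((.7104,-.175,.065)))
"
```

```text
t 1.9 pos [ 0.6118 -0.1971  0.1813] w 0.0468 F [ 0.3 -0.7  1. ] M [ 0.02  0.04 -0.05]
(0.612, -0.195, 0.12) shift [ 0.002 -0.008  0.245] turn [ 0.001 -0.    -0.002]
(0.612, -0.195, 0.071) shift [ 0.002 -0.009  0.441] turn [ 0.001 -0.    -0.002]
[314. 203.] [313. 157.] [314. 230.] [313.  75.]
```

View pics/w1.png

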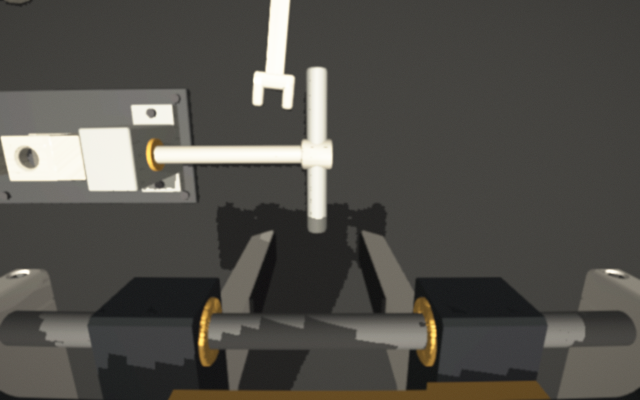

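The handle bar is at column 317 with its hub at (317,154), which matches the estimate. I'll descend and pinch.

>>> play_rows:
  rows:
    - [[0,-0.005,0.15],[0,0,0],0]
    - [[0,-0.005,0.3],[0,0,0],0]
    - [[0,-0.005,0.4],[0,0,0],0]
    - [[0,-0.005,0.441],[0,0,0],0]
    - [[0,-0.005,0.441],[0,0,0],0]
    - [[0,-0.005,0.441],[0,0,0],-1]
    - [[0,-0.005,0.441],[0,0,0],-1]
    - [[0,-0.005,0.441],[0,0,0],-1]
    - [[0,-0.005,0.441],[0,0,0],-1]
    - [[0,-0.005,0.441],[0,0,0],-1]

```text
time: 3.15
position: [0.6126, -0.1936, 0.0708]
tool_rot: [0.995, 0.097, 0.0, 0.0]
wrist_force: [-1.4, -2.1, 6.6]
width: 0.0154
finger_force: 30.0
```

>>> play_rows:
  rows:
    - [[0,-0.03,0],[0,0,0],-1]
    - [[0,-0.08,0],[0,0,0],-1]
    - [[0,-0.13,0],[0,0,0],-1]
    - [[0,-0.17,0],[0,0,0],-1]
    - [[0,-0.19,0],[0,0,0],-1]
    - [[0,-0.195,0],[0,0,0],-1]
    - [[0,-0.195,0],[0,0,0],-1]
    - [[0,-0.195,0],[0,0,0],-1]

```text
time: 4.15
position: [0.6031, -0.1448, 0.0707]
tool_rot: [0.995, 0.097, 0.0, -0.0]
wrist_force: [-0.9, -0.0, 8.0]
width: 0.0153
finger_force: 30.0
```

```bash
python3 -c "
from h import *
cv2.imwrite('pics/t2.png',env.grab_frame('top')[:,:,::-1]); go()
crop('pics/t2.png',280,160,380,220,8,'pics/c2.png')
"
```

```text
t 4.2 pos [ 0.6031 -0.1448  0.0707] w 0.015 F [-0.5  0.3  7.5] M [-0.01  0.19 -0.04]
```

View pics/c2.png

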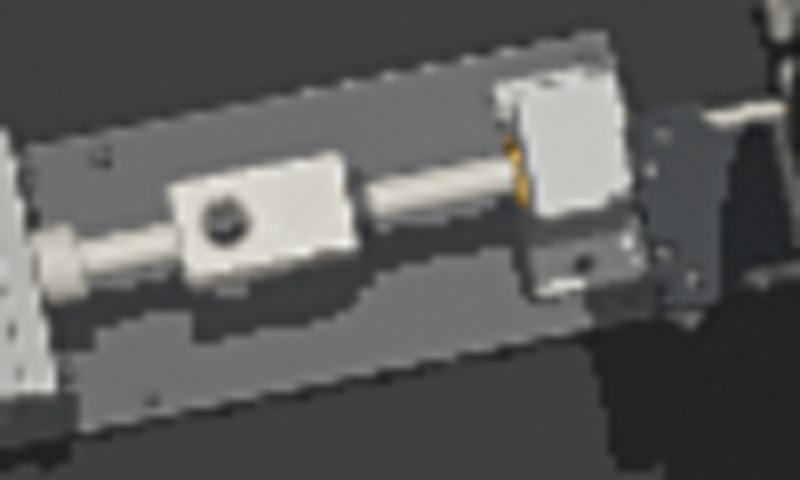

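>>> play_rows:
  rows:
    - [[0,-0.006,0],[0,0,0],-1]
    - [[0,-0.006,0],[0,0,0],-1]
    - [[0,-0.006,0],[0,0,0],-1]
    - [[0,-0.006,0],[0,0,0],-0.2]
    - [[0,-0.006,0],[0,0,0],-0.2]
    - [[0,-0.006,0],[0,0,0],-0.2]
    - [[0,-0.006,-0.2],[0,0,0],-0.2]
    - [[0,-0.006,-0.4],[0,0,0],0]
    - [[0,-0.006,-0.4],[0,0,0],0]

```text
time: 5.32
position: [0.6045, -0.1442, 0.1742]
tool_rot: [0.995, 0.097, 0.003, 0.001]
wrist_force: [-0.7, -0.9, -1.1]
width: 0.0468
finger_force: 0.0
```

```bash
python3 -c "
from h import *
print(at('top',(280+225.5/8-.5,160+222.5/8-.5),.083)); 
go((.580,.076,.17),(.580,.076,.14))
"
```

```text
[0.59858645 0.08179267 0.083     ]
t 5.33 pos [ 0.6045 -0.1442  0.1742] w 0.0468 F [-0.7 -0.9 -1.1] M [-0.06  0.02 -0.04]
(0.58, 0.076, 0.17) shift [ 0.073 -0.883  0.015] turn [ 0.001 -0.004 -0.   ]
(0.58, 0.076, 0.14) shift [ 0.072 -0.884  0.135] turn [ 0.001 -0.004 -0.   ]
```

>>> play_rows:
  rows:
    - [[0.015,-0.2,0],[0,0,0],0]
    - [[0.03,-0.42,0],[0,0,0],0]
    - [[0.05,-0.64,0],[0,0,0],0]
    - [[0.07,-0.84,0.1],[0,0,0],0]
    - [[0.072,-0.884,0.135],[0,-0.003,0],0]
    - [[0.072,-0.884,0.135],[0,-0.003,0],0]
    - [[0.072,-0.884,0.135],[0,-0.003,0],0]
    - [[0.072,-0.884,0.135],[0,-0.003,0],0]

```text
time: 6.32
position: [0.5782, 0.0749, 0.137]
tool_rot: [0.995, 0.096, -0.002, 0.0]
wrist_force: [-0.3, 0.8, 0.3]
width: 0.0469
finger_force: 0.0
```

```bash
python3 -c "
from h import *
s=env.observe(); cv2.imwrite('pics/w3.png',env.grab_frame('wrist')[:,:,::-1]); go()
crop('pics/w3.png',240,140,400,260,5,'pics/c3.png')
print(s['tool_rot'])
"
```

```text
t 6.38 pos [0.5781 0.0752 0.1369] w 0.0469 F [-0.4 -0.2  0.8] M [0.01 0.07 0.02]
[ 9.95410045e-01  9.56827677e-02 -1.87725321e-03  3.56035395e-04]
```

View pics/c3.png

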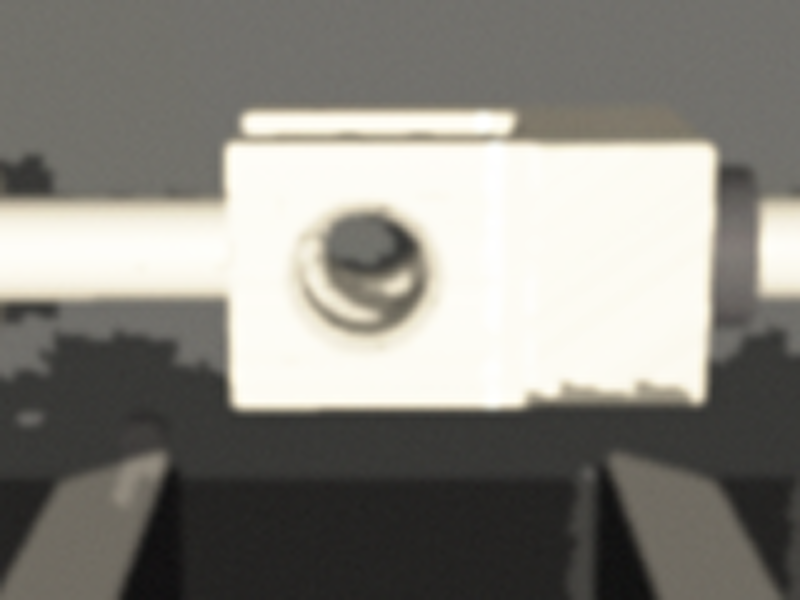

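Fork hole spans columns 302–428 in the crop, and the opening visible through it starts at about 326. The fork looks overshot by roughly 2 mm. I'll zoom in on the hole.

```bash
python3 -c "
from h import *
im=cv2.imread('pics/w3.png')[176:212,294:332]
cv2.imwrite('pics/c4.png',cv2.resize(im,None,fx=16,fy=16,interpolation=cv2.INTER_CUBIC))
g=im[:,:,1]
for r in range(4,32,2): print(r+176,*g[r,3:30])
"
```

```text
180 251 252 252 252 252 252 252 252 251 249 247 243 242 241 238 236 236 236 236 236 240 246 249 251 252 252 252
182 252 252 252 252 252 251 248 242 235 228 216 202 189 180 174 167 163 163 159 166 184 207 227 236 242 248 251
184 252 252 252 250 246 239 230 221 202 172 144 127 117 114 113 113 108 106 104 102 104 119 149 179 207 224 235
186 252 251 245 234 225 217 203 185 160 130 113 113 112 115 111 113 112 113 111 105 92 74 66 83 124 169 201
188 251 246 234 226 229 230 210 171 131 113 113 113 112 113 113 111 112 113 114 111 108 92 68 57 62 88 138
190 248 240 233 236 238 232 208 171 126 105 107 110 110 112 111 113 113 112 104 99 93 81 65 61 67 82 115
192 245 234 226 227 232 228 203 171 127 96 88 82 76 77 81 93 95 94 81 66 63 67 78 90 100 111 128
194 241 230 216 211 228 236 231 202 154 118 111 108 105 95 89 86 85 85 87 91 101 117 139 162 165 148 137
196 241 232 222 204 214 237 239 228 192 150 124 119 121 119 121 128 136 141 148 162 182 200 216 221 202 154 120
198 245 238 231 206 174 195 232 237 231 213 184 152 129 123 122 128 133 139 146 160 185 197 190 171 143 109 108
200 249 241 235 229 202 168 169 202 224 230 229 218 198 169 146 133 125 122 122 122 120 113 103 99 101 113 150
202 251 248 241 237 233 218 187 155 151 170 199 218 224 225 224 215 201 183 160 131 113 108 107 112 133 173 211
204 252 252 250 245 240 236 232 216 186 154 136 139 147 155 161 165 165 158 145 128 122 127 144 176 207 229 235
206 252 252 252 251 248 243 240 237 235 232 223 208 188 173 168 163 158 159 168 180 196 213 229 233 236 239 244
```

View pics/c4.png

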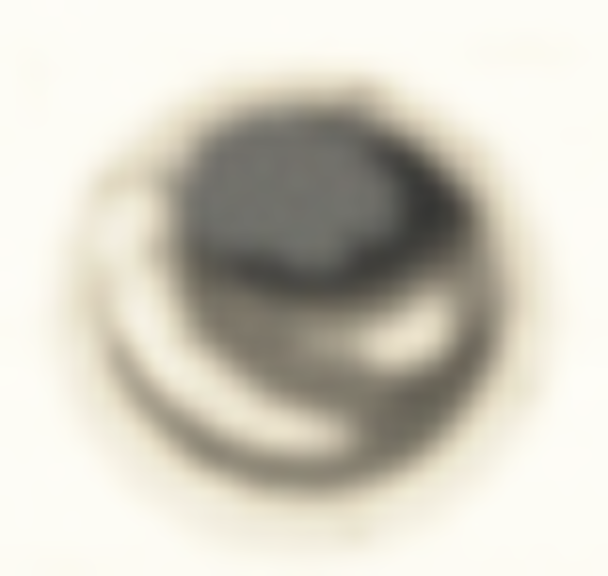

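The crescent shows the eye's hole lies about 3 mm toward the handle from the fork's hole, which agrees with the top camera. I'll go back and pull the rod 3 mm.

```bash
python3 -c "
from h import *
s=env.observe(); F=at('wrist',(294+295/16-.5,176+291/16-.5),.083,s); print('fork now',F, 'after',F-.003*np.array([-.1925,.9813,0]))
go((.578,.075,.16),(.6028,-.1433,.16),(.6028,-.1433,.071))
"
```

```text
fork now [0.60029569 0.08259824 0.083     ] after [0.60087319 0.07965434 0.083     ]
t 6.38 pos [0.5781 0.0752 0.1369] w 0.0469 F [-0.4 -0.2  0.8] M [0.01 0.07 0.02]
(0.578, 0.075, 0.16) shift [-0.001  0.001 -0.092] turn [ 0.     0.003 -0.001]
(0.6028, -0.1433, 0.16) shift [-0.07   0.877 -0.092] turn [ 0.     0.003 -0.001]
(0.6028, -0.1433, 0.071) shift [-0.069  0.877  0.264] turn [ 0.     0.003 -0.001]
```

>>> play_rows:
  rows:
    - [[-0.01,0.1,-0.09],[0,0.002,0],0]
    - [[-0.025,0.32,-0.09],[0,0.002,0],0]
    - [[-0.045,0.56,-0.09],[0,0.002,0],0]
    - [[-0.065,0.78,-0.09],[0,0.002,0],0]
    - [[-0.07,0.877,-0.06],[0,0.002,0],0]
    - [[-0.07,0.877,0.08],[0,0.002,0],0]
    - [[-0.07,0.877,0.2],[0,0.002,0],0]
    - [[-0.07,0.877,0.26],[0,0.002,0],0]
    - [[-0.07,0.877,0.264],[0,0.002,0],0]
    - [[-0.07,0.877,0.264],[0,0.002,0],0]

```text
time: 7.62
position: [0.6031, -0.1423, 0.0716]
tool_rot: [0.995, 0.097, -0.0, 0.0]
wrist_force: [0.4, -1.2, -0.8]
width: 0.047
finger_force: 0.0
```

>>> play_rows:
  rows:
    - [[0,0,0],[0,0,0],-1]
    - [[0,0,0],[0,0,0],-1]
    - [[0,0,0],[0,0,0],-1]
    - [[0,0,0],[0,0,0],-1]
    - [[0,0,0],[0,0,0],-1]

```text
time: 8.25
position: [0.6026, -0.1423, 0.0708]
tool_rot: [0.995, 0.097, -0.001, 0.0]
wrist_force: [-0.2, -0.1, 3.5]
width: 0.0157
finger_force: 30.0
```

```bash
python3 -c "
from h import *
go((.6034,-.1463,.071))
"
```

```text
t 8.25 pos [ 0.6026 -0.1423  0.0708] w 0.0157 F [-0.2 -0.1  3.5] M [-0.2   0.1   0.04]
(0.6034, -0.1463, 0.071) shift [ 0.     0.016 -0.001] turn [ 0.     0.001 -0.   ]
```

>>> play_rows:
  rows:
    - [[0,0.008,0],[0,0,0],-1]
    - [[0,0.016,0],[0,0,0],-1]
    - [[0,0.016,0],[0,0,0],-1]
    - [[0,0.016,0],[0,0,0],-1]

```text
time: 8.75
position: [0.6033, -0.1461, 0.0708]
tool_rot: [0.995, 0.097, -0.001, 0.0]
wrist_force: [-1.1, 0.3, 5.1]
width: 0.0152
finger_force: 30.0
```

>>> play_rows:
  rows:
    - [[0,0,0],[0,0,0],-0.2]
    - [[0,0,0],[0,0,0],-0.2]
    - [[0,0,0],[0,0,0],-0.2]
    - [[0,0,-0.2],[0,0,0],-0.2]
    - [[0,0,-0.4],[0,0,0],0]
    - [[0,-0.1,-0.54],[0,0,0],0]
    - [[-0.05,-0.3,-0.54],[0,0,0],0]
    - [[-0.1,-0.54,-0.54],[0,0,0],0]
    - [[-0.15,-0.78,-0.54],[0,0,0],0]
    - [[-0.2,-0.96,-0.54],[0,0,0],0]
    - [[-0.2,-0.96,-0.54],[0,0,0],0]
    - [[-0.2,-0.96,-0.54],[0,0,0],0]

```text
time: 10.25
position: [0.5084, 0.0793, 0.2058]
tool_rot: [0.995, 0.097, -0.001, 0.0]
wrist_force: [0.3, 0.0, 0.6]
width: 0.0467
finger_force: 0.0
```

```bash
python3 -c "
from h import *
go((.382,.2895,.17),(.401,.2895,.15))
"
```

```text
t 10.25 pos [0.5084 0.0793 0.2058] w 0.0467 F [0.3 0.  0.6] M [ 0.   -0.02  0.01]
(0.382, 0.2895, 0.17) shift [-0.334 -0.922  0.143] turn [ 0.     0.001 -0.   ]
(0.401, 0.2895, 0.15) shift [-0.259 -0.908  0.223] turn [ 0.     0.001 -0.   ]
```

>>> play_rows:
  rows:
    - [[-0.06,-0.18,0],[0,0,0],0]
    - [[-0.14,-0.42,0],[0,0,0],0]
    - [[-0.22,-0.66,0],[0,0,0],0]
    - [[-0.29,-0.86,0.07],[0,0,0],0]
    - [[-0.306,-0.917,0.143],[0,0,0],0]
    - [[-0.306,-0.917,0.143],[0,0,0],0]
    - [[-0.306,-0.917,0.143],[0,0,0],0]
    - [[-0.306,-0.917,0.143],[0,0,0],0]

```text
time: 11.25
position: [0.39, 0.2891, 0.1707]
tool_rot: [0.995, 0.096, -0.0, -0.0]
wrist_force: [-0.6, 0.2, -0.5]
width: 0.0471
finger_force: 0.0
```

```bash
python3 -c "
from h import *
s=env.observe(); cv2.imwrite('pics/w5.png',env.grab_frame('wrist')[:,:,::-1]); go()
crop('pics/w5.png',220,110,420,260,4,'pics/c5.png')
print(at('wrist',(317,201),.091,s))
"
```

```text
t 11.3 pos [0.3898 0.2893 0.1706] w 0.0472 F [ 0.5 -0.6  0.2] M [0.09 0.01 0.02]
[0.40171308 0.29124871 0.091     ]
```

View pics/c5.png

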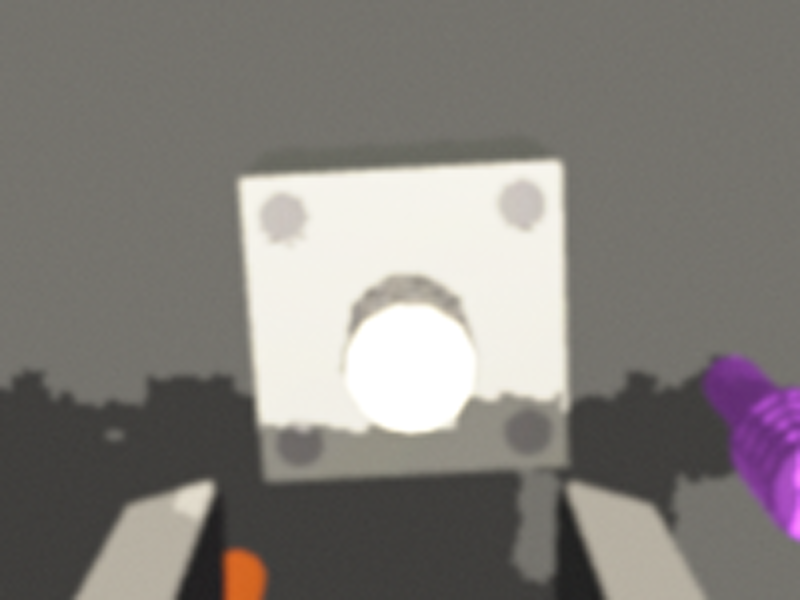

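Knob top is centred at crop (410,368), or full-frame (322,202).

```bash
python3 -c "
from h import *
s=env.observe(); K=at('wrist',(322.1,201.6),.091,s); print(K)
go((K[0],K[1],.15),(K[0],K[1],.087))
"
```

```text
[0.4017951  0.28775839 0.091     ]
t 11.3 pos [0.3898 0.2893 0.1706] w 0.0472 F [ 0.5 -0.6  0.2] M [0.09 0.01 0.02]
(np.float64(0.40179509858517787), np.float64(0.287758385233693), 0.15) shift [0.046 0.015 0.082] turn [-0.     0.    -0.001]
(np.float64(0.40179509858517787), np.float64(0.287758385233693), 0.087) shift [0.046 0.015 0.334] turn [-0.     0.    -0.001]
```

>>> play_rows:
  rows:
    - [[0.046,0.015,0.08],[0,0,0],0]
    - [[0.046,0.015,0.2],[0,0,0],0]
    - [[0.046,0.015,0.3],[0,0,0],0]
    - [[0.046,0.015,0.334],[0,0,0],0]
    - [[0.046,0.015,0.334],[0,0,0],0]
    - [[0.046,0.015,0.334],[0,0,0],0]
    - [[0.046,0.015,0.334],[0,0,0],-1]
    - [[0.046,0.015,0.334],[0,0,0],-1]
    - [[0.046,0.015,0.334],[0,0,0],-1]
    - [[0.046,0.015,0.334],[0,0,0],-1]
    - [[0.046,0.015,0.334],[0,0,0],-1]
  squeeze: 45

```text
time: 12.68
position: [0.4009, 0.2885, 0.0868]
tool_rot: [0.995, 0.097, -0.001, 0.0]
wrist_force: [-0.3, -2.3, 5.8]
width: 0.0226
finger_force: 45.0
```

>>> play_rows:
  rows:
    - [[0,0,-0.1],[0,0,0],-1]
    - [[0,0,-0.25],[0,0,0],-1]
    - [[0,0,-0.42],[0,0,0],-1]
    - [[0,0,-0.5],[0,0,0],-1]
    - [[0,0,-0.5],[0,0,0],-1]
    - [[0,0,-0.5],[0,0,0],-1]

```text
time: 13.42
position: [0.4006, 0.2883, 0.2106]
tool_rot: [0.995, 0.097, -0.001, 0.0]
wrist_force: [-0.0, -0.1, -2.1]
width: 0.0233
finger_force: 45.0
```

```bash
python3 -c "
from h import *
go((.6009,.0797,.21))
"
```

```text
t 13.43 pos [0.4006 0.2883 0.2106] w 0.0233 F [-0.  -0.1 -2.1] M [-0.07 -0.01  0.05]
(0.6009, 0.0797, 0.21) shift [0.626 0.973 0.001] turn [0.    0.002 0.   ]
```

>>> play_rows:
  rows:
    - [[0.12,0.19,0],[0,0,0],-1]
    - [[0.26,0.42,0],[0,0,0],-1]
    - [[0.4,0.66,0],[0,0,0],-1]
    - [[0.5,0.86,0],[0,0,0],-1]
    - [[0.54,0.96,0.06],[0,0,0],-1]
    - [[0.54,0.973,0.128],[0,0.001,0],-1]
    - [[0.54,0.973,0.128],[0,0.001,0],-1]
    - [[0.54,0.973,0.128],[0,0.001,0],-1]
    - [[0.54,0.973,0.128],[0,0.001,0],-1]

```text
time: 14.55
position: [0.5802, 0.0769, 0.1799]
tool_rot: [0.995, 0.097, 0.0, -0.0]
wrist_force: [0.3, 0.1, -1.0]
width: 0.0232
finger_force: 45.0
```

```bash
python3 -c "
from h import *
s=env.observe(); cv2.imwrite('pics/w6.png',env.grab_frame('wrist')[:,:,::-1]); go()
crop('pics/w6.png',250,130,380,250,5,'pics/c6.png')
"
```

```text
t 14.6 pos [0.5802 0.0767 0.18  ] w 0.0233 F [-0.1 -0.1 -1. ] M [ 0.06 -0.04  0.01]
```

View pics/c6.png

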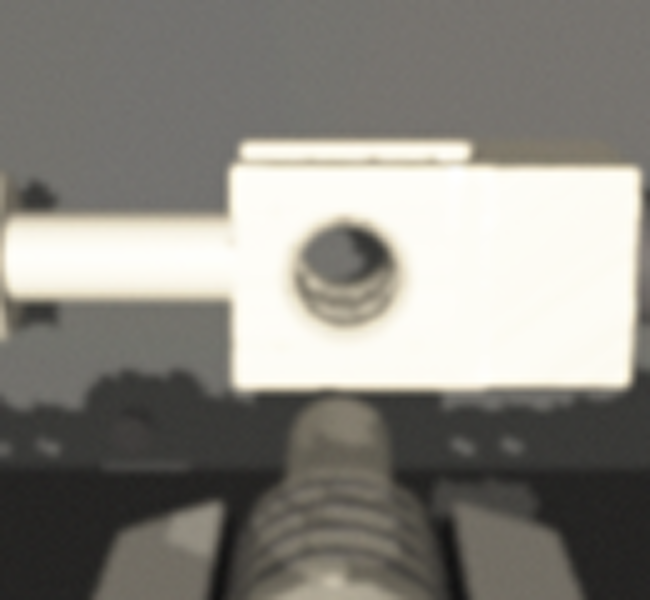

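The crescents are now symmetric, so eye and fork are aligned. Hole centre is at crop (346,272), and the pin's nose is at column ~339.

```bash
python3 -c "
from h import *
s=env.observe(); F=at('wrist',(318.8,183.9),.083,s); print(F)
R=Ro.from_quat(s['tool_rot']).as_matrix(); print('tool coords of hole mm',R.T@(F-s['position'])*1e3)
N=at('wrist',(317.3,130+445/5),.105,s); print('nose tool mm',R.T@(N-s['position'])*1e3); go()
"
```

```text
[0.60109546 0.07934357 0.083     ]
tool coords of hole mm [20.87326218  1.48813771 96.99258359]
nose tool mm [-0.08522447  0.33414462 74.97155985]
t 14.6 pos [0.5802 0.0767 0.18  ] w 0.0233 F [-0.1 -0.1 -1. ] M [ 0.06 -0.04  0.01]
```

>>> play_rows:
  rows:
    - [[0.04,0.003,0],[0,0,0],-1]
    - [[0.081,0.005,0],[0,0,0],-1]
    - [[0.081,0.005,0],[0,0,0],-1]
    - [[0.081,0.005,0.03],[0,0,0],-1]
    - [[0.081,0.005,0.06],[0,0,0],-1]
    - [[0.081,0.005,0.08],[0,0,0],-1]
    - [[0.081,0.005,0.1],[0,0,0],-1]
    - [[0.081,0.005,0.1],[0,0,0],-1]

```text
time: 15.6
position: [0.6001, 0.0785, 0.1539]
tool_rot: [0.995, 0.097, -0.0, -0.0]
wrist_force: [-0.8, 0.0, -0.5]
width: 0.0235
finger_force: 45.0
```

>>> play_rows:
  rows:
    - [[0,0,0.02],[0,0,0],-1]
    - [[0,0,0.04],[0,0,0],-1]
    - [[0,0,0.06],[0,0,0],-1]
    - [[0,0,0.06],[0,0,0],-1]

```text
time: 16.1
position: [0.6, 0.0786, 0.1388]
tool_rot: [0.995, 0.097, -0.0, -0.0]
wrist_force: [-0.2, 1.4, -2.1]
width: 0.0235
finger_force: 45.0
```

>>> play_rows:
  rows:
    - [[0,0,0.02],[0,0,0],-1]
    - [[0,0,0.04],[0,0,0],-1]
    - [[0,0,0.06],[0,0,0],-1]
    - [[0,0,0.08],[0,0,0],-1]
    - [[0,0,0.09],[0,0,0],-1]
    - [[0,0,0.09],[0,0,0],-1]

```text
time: 16.85
position: [0.6002, 0.0786, 0.1165]
tool_rot: [0.995, 0.097, -0.0, -0.0]
wrist_force: [-0.4, 2.5, -2.6]
width: 0.0236
finger_force: 45.0
```

>>> play_rows:
  rows:
    - [[0,0,0.004],[0,0,0],-1]
    - [[0,0,0.008],[0,0,0],-1]
    - [[0,0,0.012],[0,0,0],-1]
    - [[0,0,0.012],[0,0,0],-1]

```text
time: 17.35
position: [0.6005, 0.0787, 0.1147]
tool_rot: [0.995, 0.097, 0.0, -0.0]
wrist_force: [-6.3, 2.1, 13.9]
width: 0.0231
finger_force: 45.0
```

Upward force appears at the expected home height, so the knob is seated. I'll release and look.

>>> play_rows:
  rows:
    - [[0,0,0],[0,0,0],0]
    - [[0,0,0],[0,0,0],0]
    - [[0,0,0],[0,0,0],0]
    - [[0,0,0],[0,0,0],0]
    - [[0,0,-0.15],[0,0,0],0]
    - [[0,0,-0.3],[0,0,0],0]
    - [[0,0,-0.3],[0,0,0],0]
  squeeze: 35

```text
time: 18.23
position: [0.6018, 0.0788, 0.1916]
tool_rot: [0.995, 0.097, 0.002, -0.0]
wrist_force: [0.5, -0.2, 0.5]
width: 0.0466
finger_force: 0.0
```

```bash
python3 -c "
from h import *
a=env.grab_frame('side')[:,:,::-1][190:260,260:340]; b=env.grab_frame('wrist')[:,:,::-1][100:280,200:440]
a=cv2.resize(a,(480,420),interpolation=cv2.INTER_CUBIC); b=cv2.resize(b,(320,240))
b=cv2.copyMakeBorder(b,0,180,0,0,cv2.BORDER_CONSTANT)
cv2.imwrite('pics/v1.png',np.hstack([a,b]))
go((.590,-.146,.19),(.6033,-.1461,.19),(.6033,-.1461,.071))
"
```

```text
t 18.32 pos [0.6002 0.0784 0.1887] w 0.0469 F [-0.9  0.8 -0.8] M [ 0.03  0.05 -0.02]
(0.59, -0.146, 0.19) shift [-0.213  0.873 -0.005] turn [ 0. -0. -0.]
(0.6033, -0.1461, 0.19) shift [-0.161  0.884 -0.005] turn [ 0. -0. -0.]
(0.6033, -0.1461, 0.071) shift [-0.161  0.884  0.471] turn [ 0. -0. -0.]
```

View pics/v1.png

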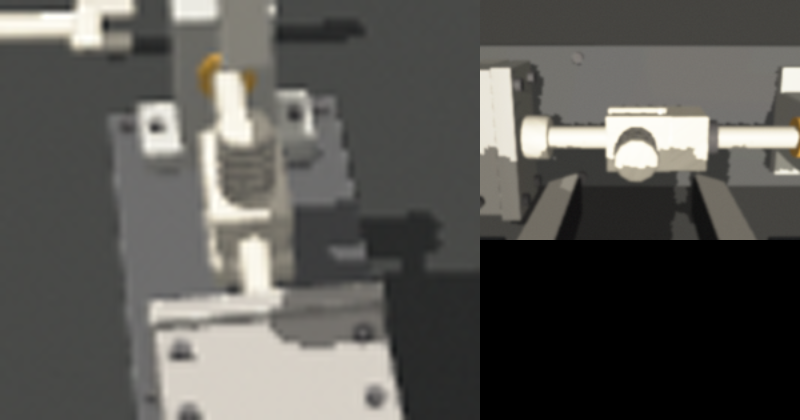

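The pin stands seated on the fork in both views. Back to the handle.

>>> play_rows:
  rows:
    - [[-0.03,0.16,0],[0,0,0],0]
    - [[-0.07,0.38,0],[0,0,0],0]
    - [[-0.11,0.62,0],[0,0,0],0]
    - [[-0.15,0.82,0],[0,0,0],0]
    - [[-0.161,0.884,0],[0,0,0],0]
    - [[-0.161,0.884,0.15],[0,0,0],0]
    - [[-0.161,0.884,0.3],[0,0,0],0]
    - [[-0.161,0.884,0.42],[0,0,0],0]
    - [[-0.161,0.884,0.471],[0,0,0],0]
    - [[-0.161,0.884,0.471],[0,0,0],0]
    - [[-0.161,0.884,0.471],[0,0,0],0]

```text
time: 19.7
position: [0.604, -0.146, 0.0721]
tool_rot: [0.995, 0.097, 0.001, 0.0]
wrist_force: [0.7, -0.2, 0.5]
width: 0.0468
finger_force: 0.0
```

>>> play_rows:
  rows:
    - [[0,0,0],[0,0,0],-1]
    - [[0,0,0],[0,0,0],-1]
    - [[0,0,0],[0,0,0],-1]
    - [[0,0,0],[0,0,0],-1]
    - [[0,0,0],[0,0,0],-1]

```text
time: 20.32
position: [0.6035, -0.146, 0.0713]
tool_rot: [0.995, 0.097, 0.0, 0.0]
wrist_force: [-1.3, 0.4, 3.3]
width: 0.0152
finger_force: 35.0
```

>>> play_rows:
  rows:
    - [[0,0.02,0],[0,0,0],-1]
    - [[0,0.04,0],[0,0,0],-1]
    - [[0,0.06,0],[0,0,0],-1]
    - [[0,0.08,0],[0,0,0],-1]
    - [[0,0.08,0],[0,0,0],-1]

```text
time: 20.95
position: [0.6073, -0.1657, 0.0712]
tool_rot: [0.995, 0.097, 0.0, -0.0]
wrist_force: [-2.1, 0.9, 4.9]
width: 0.0153
finger_force: 35.0
```

>>> play_rows:
  rows:
    - [[0,0.008,0],[0,0,0],-1]
    - [[0,0.016,0],[0,0,0],-1]
    - [[0,0.024,0],[0,0,0],-1]
    - [[0,0.032,0],[0,0,0],-1]
    - [[0,0.032,0],[0,0,0],-1]

```text
time: 21.58
position: [0.6087, -0.1731, 0.0712]
tool_rot: [0.995, 0.097, -0.0, -0.0]
wrist_force: [-1.9, 3.1, 6.4]
width: 0.0149
finger_force: 35.0
```

>>> play_rows:
  rows:
    - [[0,0.008,0],[0,0,0],-1]
    - [[0,0.016,0],[0,0,0],-1]
    - [[0,0.024,0],[0,0,0],-1]
    - [[0,0.032,0],[0,0,0],-1]
    - [[0,0.032,0],[0,0,0],-1]

```text
time: 22.2
position: [0.6096, -0.1767, 0.0711]
tool_rot: [0.995, 0.098, -0.001, -0.003]
wrist_force: [-11.3, 22.4, 16.0]
width: 0.015
finger_force: 35.0
```

Stop reached (about 25 N after a 31 mm pull). Now pushing in.

>>> play_rows:
  rows:
    - [[0,0,0],[0,0,0],-1]
    - [[0,-0.03,0],[0,0,0],-1]
    - [[0,-0.06,0],[0,0,0],-1]
    - [[0,-0.09,0],[0,0,0],-1]
    - [[0,-0.12,0],[0,0,0],-1]
    - [[0,-0.15,0],[0,0,0],-1]
    - [[0,-0.17,0],[0,0,0],-1]
    - [[0,-0.17,0],[0,0,0],-1]

```text
time: 23.2
position: [0.6022, -0.1398, 0.0712]
tool_rot: [0.995, 0.097, 0.0, 0.0]
wrist_force: [-2.0, -1.6, 5.4]
width: 0.0153
finger_force: 35.0
```

>>> play_rows:
  rows:
    - [[0,-0.008,0],[0,0,0],-1]
    - [[0,-0.016,0],[0,0,0],-1]
    - [[0,-0.024,0],[0,0,0],-1]
    - [[0,-0.024,0],[0,0,0],-1]

```text
time: 23.7
position: [0.6012, -0.1343, 0.0712]
tool_rot: [0.995, 0.096, 0.0, 0.0]
wrist_force: [-0.1, -5.3, 5.9]
width: 0.015
finger_force: 35.0
```

>>> play_rows:
  rows:
    - [[0,-0.008,0],[0,0,0],-1]
    - [[0,-0.016,0],[0,0,0],-1]
    - [[0,-0.016,0],[0,0,0],-1]

```text
time: 24.08
position: [0.6003, -0.1301, 0.0712]
tool_rot: [0.995, 0.097, 0.0, 0.0]
wrist_force: [-0.1, -3.8, 4.8]
width: 0.015
finger_force: 35.0
```

>>> play_rows:
  rows:
    - [[0,-0.008,0],[0,0,0],-1]
    - [[0,-0.016,0],[0,0,0],-1]
    - [[0,-0.016,0],[0,0,0],-1]

```text
time: 24.45
position: [0.6001, -0.129, 0.0713]
tool_rot: [0.995, 0.096, 0.001, 0.001]
wrist_force: [4.5, -17.1, -0.2]
width: 0.0152
finger_force: 35.0
```

In stop reached (18 N). I'll relax, release and retreat.

>>> play_rows:
  rows:
    - [[0,0.01,0],[0,0,0],-1]
    - [[0,0.01,0],[0,0,0],0]
    - [[0,0.01,0],[0,0,0],0]
    - [[0,0.01,0],[0,0,0],0]
    - [[0,0.01,0],[0,0,0],0]
    - [[0,0.01,-0.2],[0,0,0],0]
    - [[0,0.01,-0.4],[0,0,0],0]
    - [[0,0.01,-0.6],[0,0,0],0]
    - [[0,0.01,-0.6],[0,0,0],0]

```text
time: 25.58
position: [0.6018, -0.1286, 0.2252]
tool_rot: [0.995, 0.097, 0.003, 0.001]
wrist_force: [0.1, 0.7, -0.0]
width: 0.0466
finger_force: 0.0
```

```bash
python3 -c "
from h import *
cv2.imwrite('pics/t9.png',env.grab_frame('top')[:,:,::-1]); go()
crop('pics/t9.png',215,140,415,280,4,'pics/c9.png')
"
```

```text
t 25.62 pos [ 0.6006 -0.1284  0.2227] w 0.0471 F [ 0.2 -0.1 -0.7] M [-0.01  0.04  0.03]
```

```bash
python3 -c "
from cell import env
print(env.job_done())"
```

```text
the job is handed in; nothing more can be done
None
```

I seated the pin, pulled the stem to its open stop (about 25 N), pushed it back to shut (about 18 N), released and handed in at about 26 s. I saw the pin home before the pull, but had no pictures left to check it or the shut valve afterwards, and no verdict was shown.

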